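# Wedge the rocking stamp chest

## Task

The little drawer chest on the craft table rocks because its front right foot, under the pink dot, is too short. Press down on the dot with the fingertips to feel the corner rock, let it come back level, then push the orange wedge along the table, thin end first, under that foot until it is just snug; press the dot again to test, and push the wedge in further if it still rocks. Finish while still pressing firmly down on the dot, with the chest standing level and not rocking; do not pick anything up, do not shove the chest out of its place, and leave the other things alone.

Things in the scene. Friction and masses are not known exactly. Their poses are not given: they have to be found in the camera images.
- chest: Low plywood chest, one white drawer (fixed shut, brass knobs), loose on four black feet, 1.6 to 2.4 kg. Body 200 x 260 mm (x, y), 48 mm tall, on 22 mm feet: flat top 70 mm above the table. Origin: middle of its underside at table height; x points from front to back (away from the robot), y to its left. Feet 26 mm square, centred at x +-85, y +-115 mm. Cards 12 mm high fixed on its top, back left.
- dot (a point): Pink dot, 20 mm across, on the chest's top at its front right corner, straight above the short foot, 15 mm in from the front and right edges; 70 mm above the table when level. The chest stands level on its three other feet until about 1.5 to 3.5 N is pressed down on the dot; then this corner drops, moving a little outwards, until the short foot meets what is below it. Let go, it comes back level.
- under_foot (a point): Point of the chest straight below the middle of the short (front right) foot, at chest x -85, y -115 mm, level with the soles of the three other feet (so on the table while the chest is level). The short foot reaches 13 mm to each side of it; its flat sole hangs 6 to 10 mm above this point, different each time, and stays so.
- wedge: Orange plastic wedge, 60 g, loose on the table, thin end towards the short foot: 15 to 40 mm short of it, within 8 mm sideways of the foot's middle, within 0.12 rad of the chest's x. 110 mm long (x), 40 mm wide (y); 20 mm tall at the flat upright thick end (x = -55 mm), falling evenly to 2.5 mm at the thin end (x = +55 mm). Origin: middle of its underside.
- wedge_tip (a point): Middle of the wedge's thin end, on its underside (wedge x = +55 mm).
- jar: Bystander: small closed jar, pink with a white cap, 47 mm across, 57 mm tall; in front of the chest, towards its left. Origin: middle of its underside.
- jar_lid: Bystander: loose white lid lying flat, 42 mm across, 12 mm thick; in front of the chest, near the jar. Origin: middle of its underside.
- stamp: Bystander: wooden block stamp, 38 mm square, 27 mm tall; in front of the chest, right of the wedge. Origin: middle of its underside.
- ink_pad: Bystander: ink pad, 50 x 70 mm, 19 mm tall, teal lid on a black base; to the right of the chest's front. Origin: middle of its underside.
- marker: Bystander: black marker pen lying down, 135 mm long (along its x), 13 mm thick; along the chest's right side. Origin: on its underside near the middle.
- dish: Bystander: clear glass dish, 96 mm across, 30 mm tall; to the left of the chest. Origin: middle of its underside.
- scissors: Bystander: scissors with red handles lying flat, about 160 mm long (along its x), 80 mm over the handles, 10 mm tall; in front and left of the chest. Origin: on its underside near the middle.
Mind the look-alikes: they are no part of the job. There is more than one size of the wedge; the job needs the smallest.

How it is judged:
On the way, in this order (a step that is already met when the one before it is completed fails the run):
1. the fingers press the chest's loose corner so that it rocks (chest tilted more than 0.025 rad), with the wedge not yet under it (contact force between the fingers and chest above 0.5 N and angle between chest's own z axis and vertical above 0.025 rad and contact force between wedge and chest below 0.2 N), for 0.1 s.
2. the wedge's thin end is pushed at least 10 mm under the short foot (within 25 mm of its middle line) while the chest stands level (x of wedge_tip in the frame of chest above -0.088 m and y of wedge_tip in the frame of chest between -0.14 and -0.09 m and angle between chest's own z axis and vertical below 0.015 rad), for 0.1 s.
At the end, for the whole second after the job is handed in: Fingers press within 50 mm of the dot with over 4 N, the wedge carries over 0.5 N, chest within 0.015 rad of level and 30 mm of its place; wedge flat, its thin end at least 10 mm past the short foot's front edge, within 25 mm of its middle line; chest and wedge at rest (all of step 2 and contact force between the fingers and chest above 4 N and contact force between wedge and chest above 0.5 N and horizontal distance between the grasp point and dot below 0.05 m and distance of chest from where it was at the start of the episode below 0.03 m and linear speed of each of chest, wedge below 0.02 m/s and height (world z) of wedge below 0.01 m); the arm keeps its last pose, push and grip.
It fails at once if the wedge is lifted off the table (20 mm) (height (world z) of wedge above 0.02 m).
It fails at once if the chest is lifted (15 mm) or tipped (0.2 rad) (height (world z) of chest above 0.015 m or angle between chest's own z axis and vertical above 0.2 rad).
It fails at once if the chest is shoved more than 40 mm out of its place (distance of chest from where it was at the start of the episode above 0.04 m).
It fails at once if a bystander is moved more than 20 mm (distance of any of jar, jar_lid, stamp, ink_pad, marker, dish, scissors from where it was at the start of the episode above 0.02 m).
It also fails if it takes over 48 s, if anything falls off the work surface, if the arm or the gripper's body presses on something with over 40 N, if the wrist force passes 120 N, or if a joint passes its speed limit or range.

## Robot

A 6-joint arm with a two-finger parallel gripper is mounted at the origin on the work surface. World frame = base frame: x ahead of the robot, y to its left, z up, the work surface at z = 0. Lengths are in m, angles in rad, forces in N, time in s.
With the tool pointing down it reaches from about 0.4 to 0.825 m from the base axis. Payload 7 kg.
Tool frame: the origin (TCP) lies on the centre line of the jaws, within the pads' length; the fingertips stand 22 mm ahead of it and the grasp point (between the pads) lies 3 mm ahead of it; z points along the fingers, y is the line along which they close (so a half turn about z gives the same grasp; the last joint's range is limited). The gripper opens to 88 mm and grips with 3 to 60 N. Pads are 19 mm wide; open, the fingers measure 130 mm over their backs; the gripper's body (78 mm by 193 mm) begins 47 mm behind the grasp point.
Start: joints at [1.449, 0.359, 0.012, 0, -1.224, -0.288], TCP at [0.269, 0.619, 0.249] pointing down, gripper open.
Joint ranges: [-3.07, 3.07], [-1.43, 2.12], [-1.02, 1.25], [-3.03, 1.67], [-3.05, -0], [-3.03, 3.03]. Speed limits (rad/s): [2.39, 2.39, 3.01, 3.14, 3.14, 3.14].

## Interface

Orientations are given as [roll, pitch, yaw] about the fixed x, y, z axes, in that order (R = Rz(yaw) Ry(pitch) Rx(roll)).
In Python, from station import monitor, viewer, order gives the robot as it stands. The module is installed in compiled form; this text tells all that it offers.
- The arm moves only by the tool servo_tool, never from a script. Its argument "targets" is a list of rows, each an object with "angular": the turn, a rotation vector about the tool's x, y, z in degrees, a list of three; "xyz": the shift along the tool's x, y, z in cm, a list of three; "claw": the finger opening in cm, from 0 to 8.76. A call has 1 to 20 rows; each row shifts and turns the commanded pose from where the row before left it, along the tool's axes as they then stand; what a row does not reach is not made up. A row lasts 1/10 s, in which the tool goes at most 50 mm and 8.59 degrees, less where a joint would pass 70% of its speed; a pose out of reach is approached as far as the arm can. A call is refused whole if a number of a shift passes 5 or a number of a turn 8.59, either way. A call with a gripper value outside its range is refused whole. The fingers move at their own pace and stop on an object; "force" is the grip in N (left out, the last holds). Time passes only in rows, so rows that do not move let the fingers close. It gives the time, the measured TCP pose, the force, the opening and the grip force at its end, in the units of the state.
- monitor.get_state(): the state, without advancing time (a new reading comes with each control period).
- viewer.grab_frame(name): name is "scene" or "top"; returns a dict with "color" (420x560x3 uint8, blue, green, red), "fovy" (degrees; the focal length in pixels is half the picture's height over the tangent of half this angle, whatever the lens; pixels are square), "cx", "cy" (the principal point, pixels), "R" (3x3) and "t" (3): a world point X has camera coordinates R X + t. Camera axes: x right, y down, z forward; pixel columns grow to the right and rows downward; lengths in m; the calibration is good to about 2 mm. A picture is of the moment at which its call begins. There is no depth.
- order.job_done(): hands the job in; it is judged then, once.
The state is a dict: "t": time; "q": joint angles; "qd": joint speeds; "joint_efforts": joint torques, N m; "eef_pos": TCP position; "ee_rot": TCP orientation; "force": force on the tool from outside, world axes, zero at the start; "moment": the same for the moment, N m; "width": finger opening in m; "gripper_force": force on a finger pad.
Only numpy, scipy, OpenCV 4.12 (cv2) and the standard library are available. Lean on these libraries where they do the work, as an engineer would, in place of code of your own. Each camera call takes 0.05 s, during which the arm holds its last target. There are 200 camera calls.

## Working session

There is one attempt and no reset: what is moved stays moved. The work goes in short steps, Python scripts to look and compute and a tool call to move; the robot and the scene stay as the last step left them, time stands still between calls to the robot, and variables do not carry over. Pictures are saved under pics/ and viewed, at most 10 in all, crops included, and the job is handed in when it is done.

Besides the shell and the picture viewer there is one more tool, called as name(argument=value, ...), one argument or row to a line, values as JSON. servo_tool: Moves the arm, as the interface text tells. Its arguments: {"type":"object","properties":{"targets":{"type":"array"},"force":{"type":"number"}},"required":["targets"]}

```bash
mkdir -p pics
cat > h.py <<'E'
import numpy as np, cv2
from station import monitor, viewer, order
def grab(n,f):
    d=viewer.grab_frame(n); cv2.imwrite(f'pics/{f}.png',d['color']); np.savez(f'pics/{f}.npz',**{k:d[k] for k in('fovy','cx','cy','R','t','color')}); return d
def px2w(d,u,v,z=0.):
    f=210/np.tan(np.radians(float(d['fovy']))/2)
    r=d['R'].T@np.array([(u-d['cx'])/f,(v-d['cy'])/f,1.]); c=-d['R'].T@d['t']
    return c+r*(z-c[2])/r[2]
E
python3 - <<'E'
from h import *
for n in('top','scene'):
    d=grab(n,n+'0'); print(n,d['fovy'],d['cx'],d['cy'],-d['R'].T@d['t'])
print(monitor.get_state())
E
```

```text
top 51.88485947187341 280.2703113623943 211.6708723328758 [0.47379664 0.00659243 1.05818604]
scene 53.87713523232277 278.9300171541834 209.65019106043758 [ 0.92740579 -0.36904368  0.81734655]
{'t': 0.1, 'q': array([ 1.44906930e+00,  3.59285945e-01,  1.11642809e-02, -2.92406709e-04,
       -1.22408513e+00, -2.88094663e-01]), 'qd': array([-0.00023893, -0.00073377,  0.00100794,  0.0001078 , -0.00126958,
       -0.00030786]), 'joint_efforts': array([-1.66910104e-03, -5.84165990e+01,  2.93750006e+01,  7.01557517e+00,
        1.01267447e-02, -5.17120043e-05]), 'eef_pos': array([0.2688218 , 0.61873203, 0.24774422]), 'ee_rot': array([ 3.14016220e+00, -1.37215937e-04, -4.09921147e-01]), 'force': array([-0.36202797,  0.31878754,  0.78741165]), 'moment': array([-0.04195522, -0.04198727,  0.039966  ]), 'gripper_force': 0.0, 'width': 0.0875112147549856}
```

View pics/top0.png

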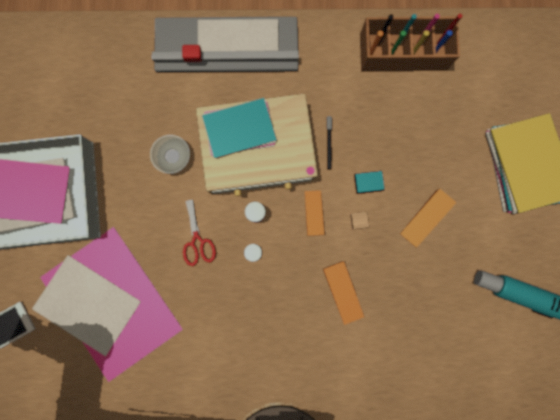

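View pics/scene0.png

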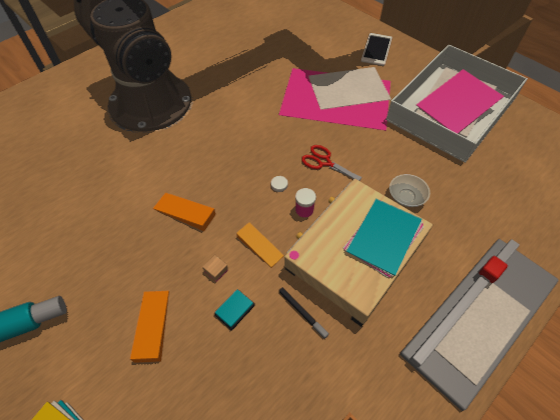

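The top view shows the pink dot at about (310,170), the small wedge around (314,213), and the stamp at (360,220). I'll enlarge that area.

Run:
```python
from h import *
a=cv2.imread('pics/top0.png')[85:250,190:390]
cv2.imwrite('pics/c1.png',cv2.resize(a,None,fx=4,fy=3.6363636,interpolation=cv2.INTER_CUBIC) if 0 else cv2.resize(a[:150],None,fx=4,fy=4,interpolation=cv2.INTER_CUBIC))
```

```text
(no output)
```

View pics/c1.png

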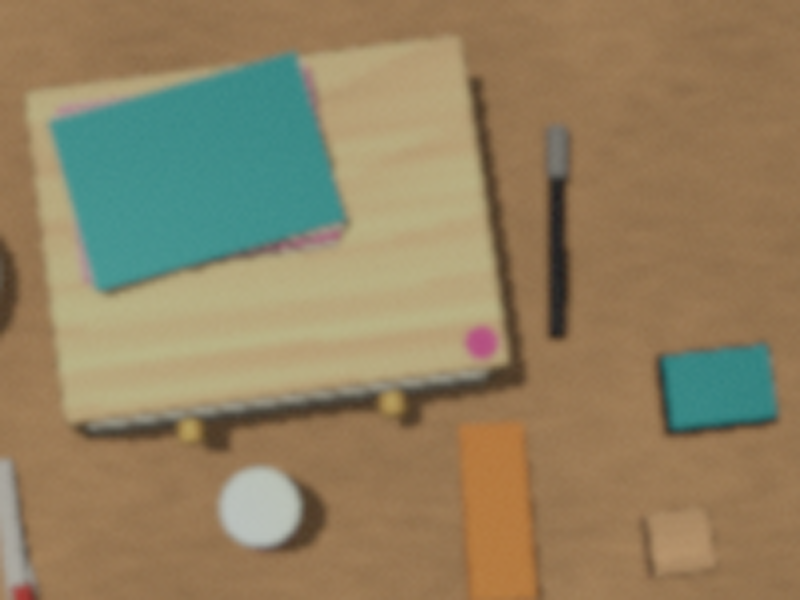

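The crop shows chest top corners at (27,93), (462,37), (508,365) and (68,422), the dot at (482,343), and the wedge's thin end at (461..524, 425) in crop pixels.

Run:
```python
from h import *
d=np.load('pics/top0.npz')
P=lambda u,v,z:px2w(d,190+u/4,85+v/4,z)
c=[P(*p,.07) for p in((27,93),(462,37),(508,365),(68,422))]
for p in c: print(p.round(4))
yaw=np.arctan2(*( (c[0]-c[1])[[0,1]]*[-1,1])) ; x=(c[0]+c[1]-c[2]-c[3]); y=c[0]+c[3]-c[1]-c[2]
yx=np.arctan2(x[1],x[0]); yy=np.arctan2(-y[0],y[1]); print('yaw',yx,yy, np.linalg.norm(x)/2,np.linalg.norm(y)/2)
print('dot',P(482,343,.07))
m=cv2.inRange(cv2.cvtColor(d['color'],cv2.COLOR_BGR2HSV),(5,150,120),(20,255,255))
m[:180]=0;m[250:]=0;m[:,:295]=0;m[:,335:]=0
cn=max(cv2.findContours(m,0,2)[0],key=cv2.contourArea); r=cv2.minAreaRect(cn); print(r)
for b in cv2.boxPoints(r): print(b,px2w(d,*b,.0025).round(4),px2w(d,*b,.02).round(4))
for v in range(190,236,6):
  u=np.where(m[v])[0]; print(v,u.min(),u.max()) if len(u) else 0
```

```text
[0.8142 0.1827 0.07  ]
[ 0.8454 -0.0735  0.07  ]
[ 0.6489 -0.096   0.07  ]
[0.619  0.1587 0.07  ]
yaw 0.11832555547480733 0.11912629890616631 0.19719093069238375 0.2572294840273681
dot [ 0.66205078 -0.08118906  0.07      ]
((314.0837097167969, 212.67259216308594), (44.38691329956055, 17.028043746948242), 85.91438293457031)
[304.01013 191.14214] [ 0.6241 -0.07    0.0025] [ 0.6216 -0.0687  0.02  ]
[320.99487 189.92894] [ 0.6265 -0.1121  0.0025] [ 0.624  -0.1101  0.02  ]
[324.1573  234.20305] [ 0.517  -0.1171  0.0025] [ 0.5163 -0.1151  0.02  ]
[307.17255 235.41624] [ 0.5147 -0.0754  0.0025] [ 0.514  -0.0741  0.02  ]
196 305 320
202 306 321
208 306 321
214 306 322
220 307 322
226 307 323
232 307 324
```

servo_tool(
  targets=[
    {"angular":[0,0,-7.6],"xyz":[0,0,0],"claw":0},
    {"angular":[0,0,-7.6],"xyz":[0,0,0],"claw":0},
    {"angular":[0,0,-7.6],"xyz":[0,0,0],"claw":0},
    {"angular":[0,0,-7.5],"xyz":[0,0,0],"claw":0},
  ],
  force=20,
)

```text
t: 0.5
eef_pos: [0.2688, 0.6188, 0.248]
ee_rot: [3.141, 0.0, 0.124]
force: [-1.2, 0.1, -0.1]
width: 0.0613
gripper_force: 0.0
```

servo_tool(
  targets=[
    {"angular":[0,0,0],"xyz":[1.54,3.71,0],"claw":0},
    {"angular":[0,0,0],"xyz":[1.54,3.71,0],"claw":0},
    {"angular":[0,0,0],"xyz":[1.54,3.71,0],"claw":0},
    {"angular":[0,0,0],"xyz":[1.54,3.71,0],"claw":0},
    {"angular":[0,0,0],"xyz":[1.54,3.71,0],"claw":0},
    {"angular":[0,0,0],"xyz":[1.54,3.71,0],"claw":0},
    {"angular":[0,0,0],"xyz":[1.54,3.71,0],"claw":0},
    {"angular":[0,0,0],"xyz":[1.54,3.71,0],"claw":0},
    {"angular":[0,0,0],"xyz":[1.54,3.71,0],"claw":0},
    {"angular":[0,0,0],"xyz":[1.54,3.71,0],"claw":0},
    {"angular":[0,0,0],"xyz":[1.54,3.71,0],"claw":0},
    {"angular":[0,0,0],"xyz":[1.54,3.71,0],"claw":0},
    {"angular":[0,0,0],"xyz":[1.54,3.71,0],"claw":0},
    {"angular":[0,0,0],"xyz":[1.54,3.71,0],"claw":0},
    {"angular":[0,0,0],"xyz":[1.54,3.71,0],"claw":0},
    {"angular":[0,0,0],"xyz":[1.54,3.71,0],"claw":0},
    {"angular":[0,0,0],"xyz":[1.54,3.71,0],"claw":0},
    {"angular":[0,0,0],"xyz":[1.54,3.71,0],"claw":0},
    {"angular":[0,0,0],"xyz":[1.54,3.71,0],"claw":0},
    {"angular":[0,0,0],"xyz":[1.54,3.71,0],"claw":0},
  ],
)

```text
t: 2.5
eef_pos: [0.6633, -0.0826, 0.2481]
ee_rot: [-3.141, 0.001, 0.119]
force: [0.9, 0.8, 0.3]
width: 0.0001
gripper_force: 0.0
```

servo_tool(
  targets=[
    {"angular":[0,0,0],"xyz":[0,0,4],"claw":0},
    {"angular":[0,0,0],"xyz":[0,0,4],"claw":0},
    {"angular":[0,0,0],"xyz":[0,0,4],"claw":0},
    {"angular":[0,0,0],"xyz":[0,0,2.5],"claw":0},
    {"angular":[0,0,0],"xyz":[0,0,0.3],"claw":0},
    {"angular":[0,0,0],"xyz":[0,0,0],"claw":0},
  ],
)

```text
t: 3.1
eef_pos: [0.6628, -0.0812, 0.1002]
ee_rot: [3.141, 0.002, 0.119]
force: [-0.4, 0.3, 0.2]
width: 0.0007
gripper_force: 0.0
```

Run:
```python
from h import *
a=grab('scene','s1')['color'][170:320,160:360]
cv2.imwrite('pics/s1c.png',cv2.resize(a,None,fx=4,fy=4,interpolation=cv2.INTER_CUBIC))
```

```text
(no output)
```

View pics/s1c.png

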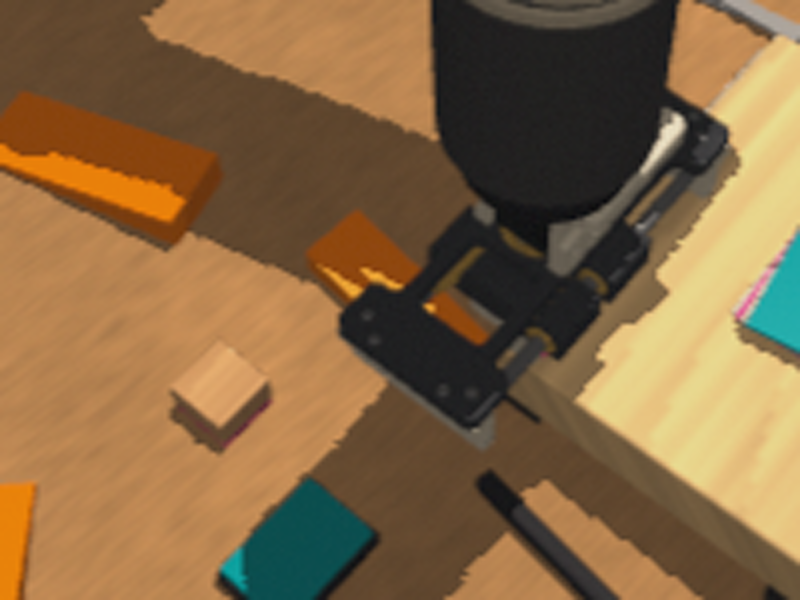

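The gripper hangs right above the dot, at about (543,350) in the crop. Pressing.

servo_tool(
  targets=[
    {"angular":[0,0,0],"xyz":[0,0,0.3],"claw":0},
    {"angular":[0,0,0],"xyz":[0,0,0.3],"claw":0},
    {"angular":[0,0,0],"xyz":[0,0,0.2],"claw":0},
    {"angular":[0,0,0],"xyz":[0,0,0.2],"claw":0},
    {"angular":[0,0,0],"xyz":[0,0,0.2],"claw":0},
    {"angular":[0,0,0],"xyz":[0,0,0],"claw":0},
  ],
)

```text
t: 3.75
eef_pos: [0.6627, -0.0813, 0.0885]
ee_rot: [3.141, 0.0, 0.119]
force: [-0.8, -0.5, 2.4]
width: 0.0006
gripper_force: 1.2
```

servo_tool(
  targets=[
    {"angular":[0,0,0],"xyz":[0,0,0.1],"claw":0},
    {"angular":[0,0,0],"xyz":[0,0,0.1],"claw":0},
    {"angular":[0,0,0],"xyz":[0,0,0],"claw":0},
    {"angular":[0,0,0],"xyz":[0,0,0],"claw":0},
  ],
)

```text
t: 4.15
eef_pos: [0.6629, -0.0812, 0.0866]
ee_rot: [3.142, 0.0, 0.119]
force: [-1.3, -1.8, 2.8]
width: 0.0005
gripper_force: 1.4
```

servo_tool(
  targets=[
    {"angular":[0,0,0],"xyz":[0,0,0.1],"claw":0},
    {"angular":[0,0,0],"xyz":[0,0,0.1],"claw":0},
    {"angular":[0,0,0],"xyz":[0,0,0],"claw":0},
  ],
)

```text
t: 4.45
eef_pos: [0.6629, -0.0812, 0.0849]
ee_rot: [3.141, -0.0, 0.119]
force: [-3.3, -2.3, 4.8]
width: 0.0002
gripper_force: 2.8
```

servo_tool(
  targets=[
    {"angular":[0,0,0],"xyz":[0,0,0.1],"claw":0},
    {"angular":[0,0,0],"xyz":[0,0,0.1],"claw":0},
    {"angular":[0,0,0],"xyz":[0,0,0],"claw":0},
  ],
)

```text
t: 4.75
eef_pos: [0.6629, -0.0813, 0.0845]
ee_rot: [3.141, -0.001, 0.12]
force: [-7.0, -1.1, 16.3]
width: 0.0005
gripper_force: 8.3
```

Bottomed after about 7 mm of drop, so the wedge should be snug with its tip about 29 mm past the foot's front edge. Releasing and going behind the wedge.

servo_tool(
  targets=[
    {"angular":[0,0,0],"xyz":[0,0,-0.3],"claw":0},
    {"angular":[0,0,0],"xyz":[0,0,-0.4],"claw":0},
    {"angular":[0,0,0],"xyz":[0,0,-0.5],"claw":0},
    {"angular":[0,0,0],"xyz":[0,0,-3.5],"claw":0},
    {"angular":[0,0,0],"xyz":[0,0,-4],"claw":0},
    {"angular":[0,0,0],"xyz":[-4.37,-0.11,0],"claw":0},
    {"angular":[0,0,0],"xyz":[-4.37,-0.11,0],"claw":0},
    {"angular":[0,0,0],"xyz":[-4.37,-0.11,0],"claw":0},
    {"angular":[0,0,0],"xyz":[-4.37,-0.11,0],"claw":0},
    {"angular":[0,0,0],"xyz":[0,0,0],"claw":0},
    {"angular":[0,0,0],"xyz":[0,0,0],"claw":0},
  ],
)

```text
t: 5.85
eef_pos: [0.4885, -0.0974, 0.1703]
ee_rot: [-3.141, -0.002, 0.119]
force: [0.3, 0.4, 1.1]
width: 0.0002
gripper_force: 0.0
```

Run:
```python
from h import *
a=grab('top','t2')['color'][85:235,190:390]
grab('scene','s2')
cv2.imwrite('pics/t2c.png',cv2.resize(a,None,fx=4,fy=4,interpolation=cv2.INTER_CUBIC))
```

```text
(no output)
```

View pics/t2c.png

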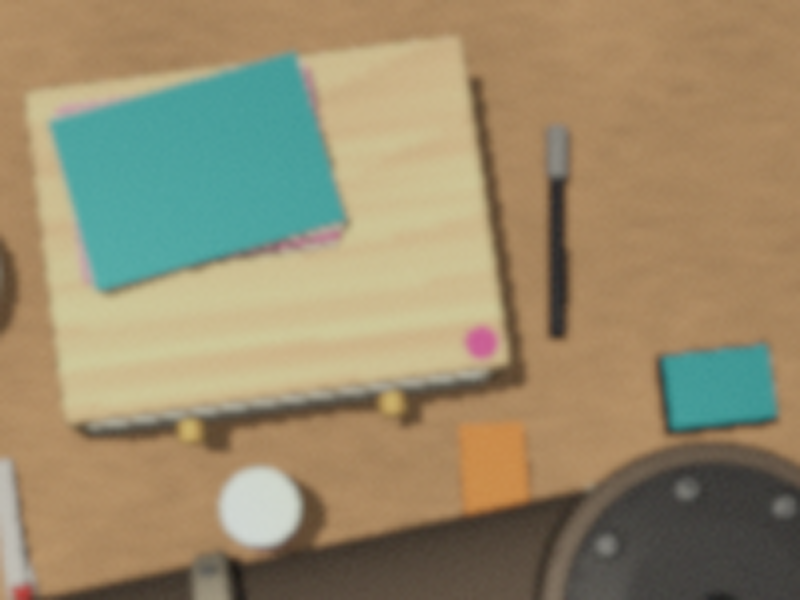

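Chest back level in its place, wedge untouched. Lowering behind the thick end.

servo_tool(
  targets=[
    {"angular":[0,0,0],"xyz":[0,0,4],"claw":0},
    {"angular":[0,0,0],"xyz":[0,0,4],"claw":0},
    {"angular":[0,0,0],"xyz":[0,0,3],"claw":0},
    {"angular":[0,0,0],"xyz":[0,0,2.2],"claw":0},
    {"angular":[0,0,0],"xyz":[0,0,0.9],"claw":0},
    {"angular":[0,0,0],"xyz":[0,0,0],"claw":0},
  ],
)

```text
t: 6.55
eef_pos: [0.4887, -0.0975, 0.0271]
ee_rot: [3.141, 0.003, 0.119]
force: [0.8, -0.0, 0.2]
width: 0.0005
gripper_force: 0.0
```

servo_tool(
  targets=[
    {"angular":[0,0,0],"xyz":[0.5,0,0],"claw":0},
    {"angular":[0,0,0],"xyz":[0.5,0,0],"claw":0},
    {"angular":[0,0,0],"xyz":[0.3,0,0],"claw":0},
    {"angular":[0,0,0],"xyz":[0.3,0,0],"claw":0},
    {"angular":[0,0,0],"xyz":[0.3,0,0],"claw":0},
    {"angular":[0,0,0],"xyz":[0.3,0,0],"claw":0},
    {"angular":[0,0,0],"xyz":[0.3,0,0],"claw":0},
    {"angular":[0,0,0],"xyz":[0.3,0,0],"claw":0},
    {"angular":[0,0,0],"xyz":[0,0,0],"claw":0},
  ],
)

```text
t: 7.45
eef_pos: [0.5171, -0.0941, 0.0285]
ee_rot: [3.142, -0.0, 0.119]
force: [-0.2, 0.2, -0.4]
width: 0.0003
gripper_force: 0.0
```

Run:
```python
from h import *
a=grab('scene','s3')['color'][170:320,160:360]
cv2.imwrite('pics/s3c.png',cv2.resize(a,None,fx=4,fy=4,interpolation=cv2.INTER_CUBIC))
grab('top','t3')
```

```text
(no output)
```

View pics/s3c.png

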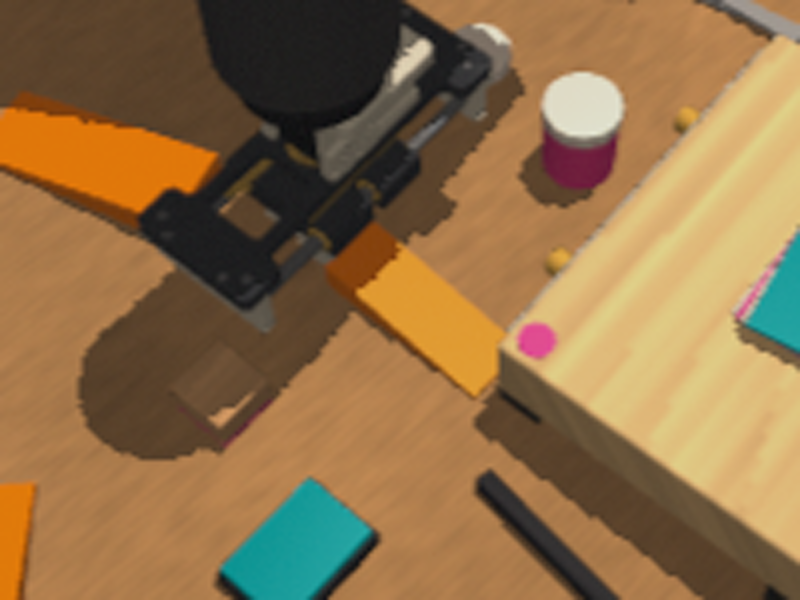

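The fingers sit flat against the thick end, the wedge is aligned, and its tip is just short of the foot at (490,380). Pushing in.

servo_tool(
  targets=[
    {"angular":[0,0,0],"xyz":[0.3,0,0],"claw":0},
    {"angular":[0,0,0],"xyz":[0.3,0,0],"claw":0},
    {"angular":[0,0,0],"xyz":[0.3,0,0],"claw":0},
    {"angular":[0,0,0],"xyz":[0.3,0,0],"claw":0},
    {"angular":[0,0,0],"xyz":[0.3,0,0],"claw":0},
    {"angular":[0,0,0],"xyz":[0.3,0,0],"claw":0},
    {"angular":[0,0,0],"xyz":[0.3,0,0],"claw":0},
    {"angular":[0,0,0],"xyz":[0.3,0,0],"claw":0},
    {"angular":[0,0,0],"xyz":[0.3,0,0],"claw":0},
    {"angular":[0,0,0],"xyz":[0.3,0,0],"claw":0},
    {"angular":[0,0,0],"xyz":[0.3,0,0],"claw":0},
    {"angular":[0,0,0],"xyz":[0,0,0],"claw":0},
    {"angular":[0,0,0],"xyz":[0,0,0],"claw":0},
  ],
)

```text
t: 8.85
eef_pos: [0.5495, -0.0902, 0.0285]
ee_rot: [-3.142, -0.0, 0.119]
force: [0.3, 0.7, 0.6]
width: 0.0005
gripper_force: 0.0
```

servo_tool(
  targets=[
    {"angular":[0,0,0],"xyz":[0.2,0,0],"claw":0},
    {"angular":[0,0,0],"xyz":[0.2,0,0],"claw":0},
    {"angular":[0,0,0],"xyz":[0,0,0],"claw":0},
    {"angular":[0,0,0],"xyz":[0,0,0],"claw":0},
  ],
)

```text
t: 9.25
eef_pos: [0.5535, -0.0897, 0.0286]
ee_rot: [-3.142, -0.0, 0.119]
force: [0.1, -0.2, 0.1]
width: 0.001
gripper_force: 0.0
```

servo_tool(
  targets=[
    {"angular":[0,0,0],"xyz":[0.2,0,0],"claw":0},
    {"angular":[0,0,0],"xyz":[0.2,0,0],"claw":0},
    {"angular":[0,0,0],"xyz":[0,0,0],"claw":0},
    {"angular":[0,0,0],"xyz":[0,0,0],"claw":0},
  ],
)

```text
t: 9.65
eef_pos: [0.5574, -0.0893, 0.0285]
ee_rot: [3.142, -0.0, 0.119]
force: [-0.1, -0.3, -0.2]
width: 0.0003
gripper_force: 0.0
```

servo_tool(
  targets=[
    {"angular":[0,0,0],"xyz":[0.2,0,0],"claw":0},
    {"angular":[0,0,0],"xyz":[0,0,0],"claw":0},
  ],
)

```text
t: 9.85
eef_pos: [0.5595, -0.089, 0.0286]
ee_rot: [3.142, -0.0, 0.119]
force: [-0.6, 0.0, -0.1]
width: 0.0003
gripper_force: 0.0
```

servo_tool(
  targets=[
    {"angular":[0,0,0],"xyz":[0.2,0,0],"claw":0},
    {"angular":[0,0,0],"xyz":[0,0,0],"claw":0},
  ],
)

```text
t: 10.05
eef_pos: [0.5616, -0.0888, 0.0286]
ee_rot: [3.142, -0.0, 0.119]
force: [0.1, -0.2, -0.4]
width: 0.0004
gripper_force: 0.0
```

Run:
```python
from h import *
d0=np.load('pics/s3.npz')['color']
d=grab('scene','s4'); 
a=d['color'][190:290,230:330]; b=d0[190:290,230:330]
cv2.imwrite('pics/s4c.png',cv2.resize(np.hstack([b,a]),None,fx=4,fy=4,interpolation=cv2.INTER_CUBIC)); f=[monitor.get_state()['force'] for _ in range(1)];print(f)
```

```text
[array([-0.48746625, -0.45022498, -0.11711726])]
```

View pics/s4c.png

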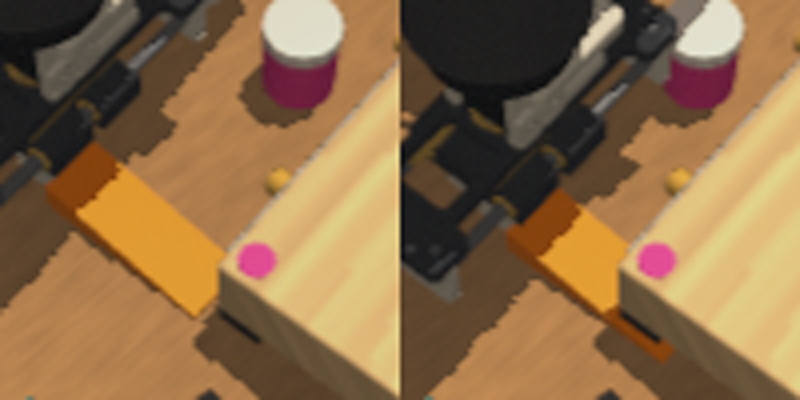

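The wedge runs under the foot and the chest is still level. Pushing on until resistance shows.

servo_tool(
  targets=[
    {"angular":[0,0,0],"xyz":[0.2,0,0],"claw":0},
    {"angular":[0,0,0],"xyz":[0,0,0],"claw":0},
  ],
)

```text
t: 10.3
eef_pos: [0.5635, -0.0885, 0.0286]
ee_rot: [3.142, -0.0, 0.119]
force: [0.2, 0.6, -1.1]
width: 0.0002
gripper_force: 0.0
```

servo_tool(
  targets=[
    {"angular":[0,0,0],"xyz":[0.2,0,0],"claw":0},
    {"angular":[0,0,0],"xyz":[0,0,0],"claw":0},
  ],
)

```text
t: 10.5
eef_pos: [0.5656, -0.0883, 0.0286]
ee_rot: [3.142, -0.0, 0.119]
force: [0.4, 0.1, -0.9]
width: 0.0002
gripper_force: 0.0
```

servo_tool(
  targets=[
    {"angular":[0,0,0],"xyz":[0.2,0,0],"claw":0},
    {"angular":[0,0,0],"xyz":[0,0,0],"claw":0},
  ],
)

```text
t: 10.7
eef_pos: [0.5675, -0.0881, 0.0285]
ee_rot: [3.142, -0.0, 0.119]
force: [0.7, 0.0, 0.4]
width: 0.0006
gripper_force: 0.0
```

servo_tool(
  targets=[
    {"angular":[0,0,0],"xyz":[0.2,0,0],"claw":0},
    {"angular":[0,0,0],"xyz":[0,0,0],"claw":0},
  ],
)

```text
t: 10.9
eef_pos: [0.5688, -0.088, 0.0285]
ee_rot: [3.142, 0.001, 0.119]
force: [-3.4, 0.3, 2.0]
width: 0.0006
gripper_force: 1.2
```

servo_tool(
  targets=[
    {"angular":[0,0,0],"xyz":[0.2,0,0],"claw":0},
    {"angular":[0,0,0],"xyz":[0,0,0],"claw":0},
  ],
)

```text
t: 11.1
eef_pos: [0.5693, -0.088, 0.0283]
ee_rot: [-3.142, 0.004, 0.119]
force: [-7.6, -0.1, 5.0]
width: 0.0006
gripper_force: 3.4
```

Run:
```python
from h import *
d0=np.load('pics/top0.npz')['color']
d=grab('top','t5'); e=grab('scene','s5')
def dot(im):
    h=cv2.cvtColor(im,cv2.COLOR_BGR2HSV); m=cv2.inRange(h,(155,100,100),(178,255,255)); n,l,s,c=cv2.connectedComponentsWithStats(m)
    return [(c[i].round(2),s[i][4]) for i in range(1,n) if 10<s[i][4]<120]
print(dot(d0),dot(d['color'])); print(dot(np.load('pics/s3.npz')['color']),dot(np.load('pics/s4.npz')['color']),dot(e['color']))
print(monitor.get_state()['force'])
```

```text
[(array([436.45,  16.14]), np.int32(22)), (array([310., 170.]), np.int32(37))] [(array([432.97,  20.46]), np.int32(61)), (array([ 48.36, 275.39]), np.int32(107))]
[(array([386.64,  84.67]), np.int32(69)), (array([420.  , 227.19]), np.int32(16)), (array([293.71, 254.56]), np.int32(66)), (array([380.12, 270.44]), np.int32(32))] [(array([386.64,  84.67]), np.int32(69)), (array([420.07, 227.  ]), np.int32(15)), (array([293.71, 254.56]), np.int32(66)), (array([380.12, 270.44]), np.int32(32))] [(array([386.64,  84.67]), np.int32(69)), (array([420.07, 227.  ]), np.int32(15)), (array([346.77, 244.92]), np.int32(13)), (array([293.78, 254.57]), np.int32(65)), (array([380.39, 270.58]), np.int32(33))]
[-5.69563855 -0.24520371  5.63514268]
```

Clear resistance: the wedge is snug. Backing off and returning to the dot to test.

servo_tool(
  targets=[
    {"angular":[0,0,0],"xyz":[-0.6,0,0],"claw":0},
    {"angular":[0,0,0],"xyz":[-1.2,0,0],"claw":0},
    {"angular":[0,0,0],"xyz":[0,0,-3.5],"claw":0},
    {"angular":[0,0,0],"xyz":[0,0,-4],"claw":0},
    {"angular":[0,0,0],"xyz":[3.6,0.15,0],"claw":0},
    {"angular":[0,0,0],"xyz":[3.6,0.15,0],"claw":0},
    {"angular":[0,0,0],"xyz":[3.6,0.15,0],"claw":0},
    {"angular":[0,0,0],"xyz":[0,0,0],"claw":0},
    {"angular":[0,0,0],"xyz":[0,0,0],"claw":0},
  ],
)

```text
t: 12.1
eef_pos: [0.6609, -0.0813, 0.1028]
ee_rot: [-3.141, 0.001, 0.119]
force: [-1.0, -0.1, 0.0]
width: 0.0006
gripper_force: 0.0
```

servo_tool(
  targets=[
    {"angular":[0,0,0],"xyz":[0,0,0.5],"claw":0},
    {"angular":[0,0,0],"xyz":[0,0,0.3],"claw":0},
    {"angular":[0,0,0],"xyz":[0,0,0.2],"claw":0},
    {"angular":[0,0,0],"xyz":[0,0,0.1],"claw":0},
    {"angular":[0,0,0],"xyz":[0,0,0],"claw":0},
    {"angular":[0,0,0],"xyz":[0,0,0],"claw":0},
  ],
)

```text
t: 12.7
eef_pos: [0.6611, -0.0814, 0.0927]
ee_rot: [3.142, -0.0, 0.119]
force: [0.6, -0.2, 0.4]
width: 0.0005
gripper_force: 0.0
```

servo_tool(
  targets=[
    {"angular":[0,0,0],"xyz":[0,0,0.1],"claw":0},
    {"angular":[0,0,0],"xyz":[0,0,0],"claw":0},
    {"angular":[0,0,0],"xyz":[0,0,0],"claw":0},
  ],
)

```text
t: 13.0
eef_pos: [0.6613, -0.0814, 0.0923]
ee_rot: [3.141, -0.001, 0.119]
force: [-1.7, 0.3, 4.9]
width: 0.0003
gripper_force: 2.8
```

servo_tool(
  targets=[
    {"angular":[0,0,0],"xyz":[0,0,0.1],"claw":0},
    {"angular":[0,0,0],"xyz":[0,0,0],"claw":0},
    {"angular":[0,0,0],"xyz":[0,0,0],"claw":0},
  ],
)

```text
t: 13.3
eef_pos: [0.6613, -0.0814, 0.0922]
ee_rot: [3.141, -0.001, 0.12]
force: [-5.3, 0.5, 11.2]
width: 0.0006
gripper_force: 5.7
```

servo_tool(
  targets=[
    {"angular":[0,0,0],"xyz":[0,0,0.1],"claw":0},
    {"angular":[0,0,0],"xyz":[0,0,0],"claw":0},
    {"angular":[0,0,0],"xyz":[0,0,0],"claw":0},
  ],
)

```text
t: 13.6
eef_pos: [0.6613, -0.0815, 0.0921]
ee_rot: [3.141, -0.001, 0.12]
force: [-7.3, 1.2, 17.1]
width: 0.0004
gripper_force: 8.6
```

servo_tool(
  targets=[
    {"angular":[0,0,0],"xyz":[0,0,0],"claw":0},
    {"angular":[0,0,0],"xyz":[0,0,0],"claw":0},
    {"angular":[0,0,0],"xyz":[0,0,0],"claw":0},
    {"angular":[0,0,0],"xyz":[0,0,0],"claw":0},
    {"angular":[0,0,0],"xyz":[0,0,0],"claw":0},
  ],
)

```text
t: 14.1
eef_pos: [0.6613, -0.0815, 0.0921]
ee_rot: [3.141, -0.001, 0.12]
force: [-7.4, 2.2, 17.5]
width: 0.0003
gripper_force: 8.6
```

Run:
```python
from h import *
a=grab('scene','s6')['color'][170:320,160:360]
cv2.imwrite('pics/s6c.png',cv2.resize(a,None,fx=4,fy=4,interpolation=cv2.INTER_CUBIC))
```

```text
(no output)
```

View pics/s6c.png

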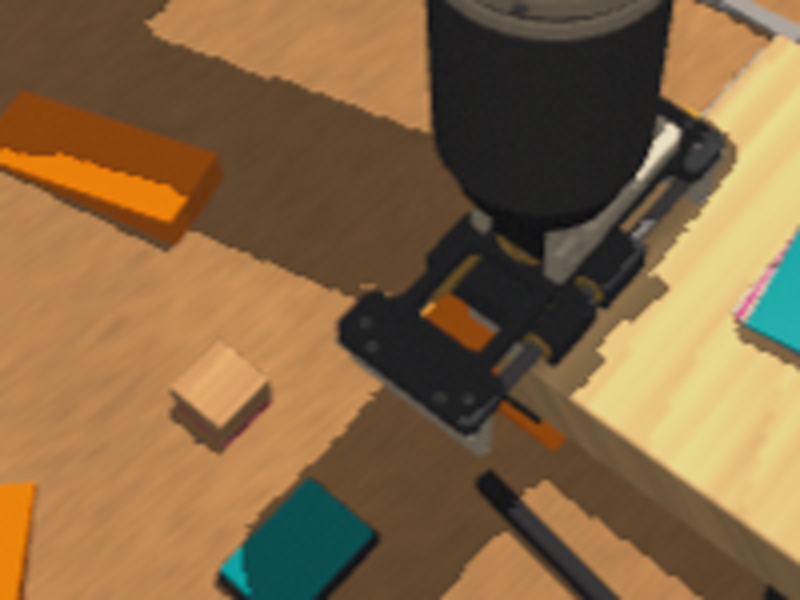

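The fingers press the level corner with about 17 N. The wedge passes under the foot, tip at about (555,440), and the bystanders are untouched.

```bash
python3 -c "
from station import order
print(order.job_done())"
```

```text
the job is handed in; nothing more can be done
None
```

I handed the job in at about 14 s with the wedge snug under the short foot, the chest level and not rocking, and the fingertips pressing the dot with about 17 N; the hand-in gave no verdict.

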